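# Proof-pull a new strap button with the spring gauge

## Task

Proof-pull the new brass strap button on the wooden bar in the vise: take the red pull gauge off its rack and lower its ring over the button with the rod still fully in. Then, keeping the gauge level, pull it straight out past the bar's front end, in line with the bar, until the mouth of the barrel lies within the red band on the rod, without pulling well past it, and finish while still holding it steady at that pull. Leave the blue gauge and everything else on the bench alone.

Things in the scene. Friction and masses are not known exactly. Their poses are not given: they have to be found in the camera images.
- red_gauge: Spring pull gauge, red ends: square barrel 130 mm long, 26 x 26 mm, bare aluminium over the middle 82 mm, about 0.2 kg in all. Origin: centre of the barrel; x along it to the mouth where rod and ring come out; z up in the rack. It lies level, axis 45 mm above the table, on two notched crossbars 48 mm before and behind its centre; between them it is free, with 33 mm below the axis. Rear eye: 22 mm.
- red_rod (a joint): How far the red gauge's steel rod (10 mm thick) is out of the barrel: 0 fully in, 0.07 m at the stop. An inner spring draws it back with 1 N plus 300 N/m: 13 N at the mark. The mark is a red band 10 mm wide round the rod, hidden in the barrel at first: the barrel's mouth lies within it from 0.035 to 0.045 m. Thin black rings at 10, 20, 30, 50 and 60 mm.
- red_ring (a point): Centre of the red gauge's pull ring: 5 mm steel wire, 26 mm inside, 36 mm outside, fixed on the rod's end and flat in the gauge's x-y plane. With the rod in, it is 103 mm ahead of the barrel's centre along the gauge's x, on the barrel's axis.
- rack: Wooden gauge rack, fixed: plank 270 mm (x) x 190 mm (y), 12 mm thick, two notched crossbars 14 mm thick, 42 mm high, notches 10 mm deep. Origin: middle of its far edge, at table height; the plank runs to -x. Gauges lie along x, rings to +x, barrel centres near x = -170, y = +42 and -42 mm, either one on either side.
- vise: Grey drill-press vise, fixed, base 100 mm (x) x 215 mm (y), jaws 52 mm high, screw and tommy bar to +y (145 mm). It holds a dark hardwood bar along x, 36 mm wide, top 62 mm above the table, front end at x = -100 mm. Origin: at table height under the middle of the jaws. The straight pull is to -x. Vise and rack may change sides, left or right.
- button (a point): The brass strap button, upright on the bar, 25 mm from its front end: flange 16 mm across, 2 mm thick; neck 8 mm thick, 14 mm long; head 14 mm across, 5 mm thick, top 83 mm above the table. The point is on its axis at mid-neck, 71 mm above the table; axes as the vise. With the ring pulled taut, the ring's centre is 9 mm from this axis.
- blue_gauge: A second gauge of the same size with blue ends and a weaker spring, beside the red one in the rack; not to be used. Origin and axes as the red one.
- glue: White glue bottle with an orange cap, 48 mm across, 130 mm tall, standing; origin under its base.
- screwdriver: Screwdriver lying on the table; origin on its underside, x along it to the tip.
- spare_bar: Loose hardwood bar 150 x 36 x 30 mm with a strap button on it, lying on the table, not clamped; origin under its middle, x along it.
- mallet: Rubber mallet with wooden handle lying on the table, about 250 mm long, head 52 mm thick; origin on the table near the middle of the handle, x along it to the head.
- cup: White mug, 72 mm across, 85 mm tall; origin under its base.
- lacquer: Can of lacquer with a green label, 66 mm across, 100 mm tall; origin under its base.
There are look-alikes about, which are no part of the job. What is shaped like the red_gauge but turquoise is not meant.

How it is judged:
By the outcome, as a careful person would: the job done as asked, in the order asked, and still so for the second after the job is handed in, while the arm keeps its last pose, push and grip.
It also fails if it takes over 42 s, if anything falls off the work surface, if the arm or the gripper's body presses on something with over 40 N, if the wrist force passes 120 N, or if a joint passes its speed limit or range.

## Robot

A 6-joint arm with a two-finger parallel gripper is mounted at the origin on the work surface. World frame = base frame: x ahead of the robot, y to its left, z up, the work surface at z = 0. Lengths are in mm, angles in rad, forces in N, time in s.
With the tool pointing down it reaches from about 300 to 850 mm from the base axis. Payload 4.2 kg.
Tool frame: the origin (TCP) lies at the very end of the fingers, on their centre line; the grasp point (between the pads) lies 19 mm behind it; z points along the fingers, y is the direction in which the jaws open and shut (so a half turn about z gives the same grasp; the last joint's range is limited). The gripper opens to 91 mm and grips with 3 to 60 N. Pads are 32 mm wide; open, the fingers measure 118 mm over their backs; the gripper's body (76 mm by 178 mm) begins 60 mm behind the grasp point.
Start: joints at [-0.02, 0.32, 1.565, -0, 1.257, -0.02], TCP at [575.016, 0, 213.976] pointing down, gripper open.
Joint ranges: [-3.11, 3.11], [-0.84, 2.01], [0.21, 2.61], [-1.34, 4.49], [0.05, 2.63], [-2.56, 2.56]. Speed limits (rad/s): [2.57, 2.57, 3.14, 3.14, 3.14, 3.14].

## Interface

Orientations are given as a 3x3 rotation matrix whose columns are the frame's x, y, z axes.
In Python, from bench import ctrl gives the robot as it stands.
- The arm moves only by the tool jog_arm, never from a script. Its argument "targets" is a list of rows, each a list of 5 numbers: the gripper's target within -1 to 1 (fully open at 1, half-way at 0, shut at -1), then the shift along the world's x, y, z in units of 60 mm (1.0 is 60 mm), then the turn about the world's z in units of 5 degrees (1.0 is 5 degrees). In form: [[gripper, dx, dy, dz, turn], ...]. A call has 1 to 10 rows; each row shifts and turns the commanded pose from where the row before left it; what a row does not reach is not made up. A row lasts 1/8 s, in which the tool goes at most 62.5 mm and 10.7 degrees, less where a joint would pass 70% of its speed; a pose out of reach is approached as far as the arm can. A call is refused whole if a number of a shift passes 1 or a number of a turn 1, either way. A call with a gripper value outside its range is refused whole. The fingers move at their own pace and stop on an object; "squeeze" is the grip in N (left out, the last holds). Time passes only in rows, so rows that do not move let the fingers close. It gives the time, the measured TCP pose, the force and the opening at its end, in the units of the state.
- ctrl.sense(): the state, without advancing time (a new reading comes with each control period).
- ctrl.capture(name): name is "scene" or "side" or "wrist"; returns a dict with "pixels" (480x640x3 uint8, red, green, blue), "z_map" (480x640 float32, mm along the optical axis (not along the pixel's ray), 0 where there is no reading), "mtx" (3x3 intrinsics, pixels), "world_from_camera" (4x4, takes a point from camera to world coordinates); the wrist camera has in their place "tool_from_camera" (4x4, takes a point from camera to tool coordinates, whose origin is the TCP and whose axes are the flange's). Camera axes: x right, y up, looking along -z (the intrinsics and any distortion apply to the point x, -y, -z); pixel columns grow to the right and rows downward; lengths in mm; the calibration is good to about 2 mm. The wrist camera is an equidistant fisheye: a pixel r from the principal point sees the ray r / f radians off the axis. A picture is of the moment at which its call begins: read the wrist's pose just before it.
- ctrl.sign_off(): hands the job in, once; it reports no verdict.
The state is a dict: "time": time; "qpos": joint angles; "joint_velocities": joint speeds; "effort": joint torques, N m; "eef_pos": TCP position; "eef_rot": TCP orientation; "contact_force": force on the tool from outside, world axes, zero at the start; "ft_torque": the same for the moment, N m; "finger_gap": finger opening in mm.
Only numpy, scipy, OpenCV 4.12 (cv2) and the standard library are available. Lean on these libraries where they do the work, as an engineer would, in place of code of your own. Each camera call takes 0.05 s, during which the arm holds its last target.

## Working session

There is one attempt and no reset: what is moved stays moved. The work goes in short steps, Python scripts to look and compute and a tool call to move; the robot and the scene stay as the last step left them, time stands still between calls to the robot, and variables do not carry over. Pictures are saved under pics/ and viewed, and the job is handed in when it is done.

Besides the shell and the picture viewer there is one more tool, called as a command line: name --pt "numbers of a row" for each row, then --argument value for the rest. jog_arm: Moves the arm, as the interface text tells. Its arguments: {"type":"object","properties":{"targets":{"type":"array","items":{"type":"array","items":{"type":"number"}}},"squeeze":{"type":"number"}},"required":["targets"]}

```bash
ls; mkdir -p pics; cat > h.py <<'E'
import numpy as np, cv2
from bench import ctrl
def cap(n,fn):
    c=ctrl.capture(n); np.savez('pics/'+fn+'.npz',**c); cv2.imwrite('pics/'+fn+'.png',c['pixels'][:,:,::-1]); return c
def ld(fn): return dict(np.load('pics/'+fn+'.npz'))
def crop(fn,x0,y0,x1,y1,s):
    im=cv2.imread('pics/'+fn+'.png')[y0:y1,x0:x1]; cv2.imwrite(f'pics/{fn}_c{x0}_{y0}_{s}.png',cv2.resize(im,None,fx=s,fy=s,interpolation=cv2.INTER_CUBIC))
def pt(c,u,v,z=None,height=None):
    K=c['mtx'];T=c['world_from_camera']
    d=np.array([(u-K[0,2])/K[0,0],-(v-K[1,2])/K[1,1],-1])
    if height is not None:
        r=T[:3,:3]@d; s=(height-T[2,3])/r[2]; return T[:3,3]+s*r
    if z is None: z=c['z_map'][int(round(v)),int(round(u))]
    return T[:3,:3]@(d*z)+T[:3,3]
def st():
    s=ctrl.sense(); print('t',s['time'],'p',np.round(s['eef_pos'],1),'F',np.round(s['contact_force'],1),'gap',s['finger_gap']); print(np.round(s['eef_rot'],3).tolist(), np.round(s['qpos'],3)); return s
E
python3 - <<'E'
from h import *
st()
c=cap('scene','s0');d=cap('side','d0')
for x in (c,d): print(x['mtx'],x['world_from_camera'])
E
```

```text
pics
t 0.0 p [574.5   0.  213.1] F [0.5 0.4 0. ] gap 91.23683771440247
[[0.0, 1.0, -0.002], [1.0, -0.0, 0.0], [0.0, -0.002, -1.0]] [-0.02   0.32   1.566  0.     1.257 -0.02 ]
[[542.39549713   0.         321.98228446]
 [  0.         542.39549713 234.64805157]
 [  0.           0.           1.        ]] [[-8.20454756e-01 -4.26453595e-01  3.80777264e-01  1.12295088e+03]
 [ 5.71674718e-01 -6.19508844e-01  5.37956141e-01  8.59506182e+02]
 [ 6.48155256e-03  6.59049410e-01  7.52071715e-01  1.26971633e+03]
 [ 0.00000000e+00  0.00000000e+00  0.00000000e+00  1.00000000e+00]]
[[497.18428506   0.         319.75113937]
 [  0.         497.18428506 239.48395191]
 [  0.           0.           1.        ]] [[ 9.99751542e-01  1.37660524e-02 -1.75313905e-02  4.82918511e+02]
 [-2.17824974e-02  7.70276691e-01 -6.37337699e-01 -1.03898636e+03]
 [ 4.73039725e-03  6.37561225e-01  7.70385168e-01  1.29676066e+03]
 [ 0.00000000e+00  0.00000000e+00  0.00000000e+00  1.00000000e+00]]
```

View pics/s0.png

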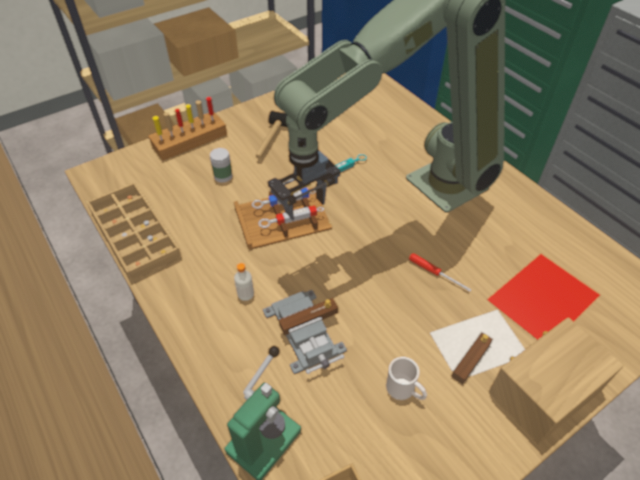

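View pics/d0.png

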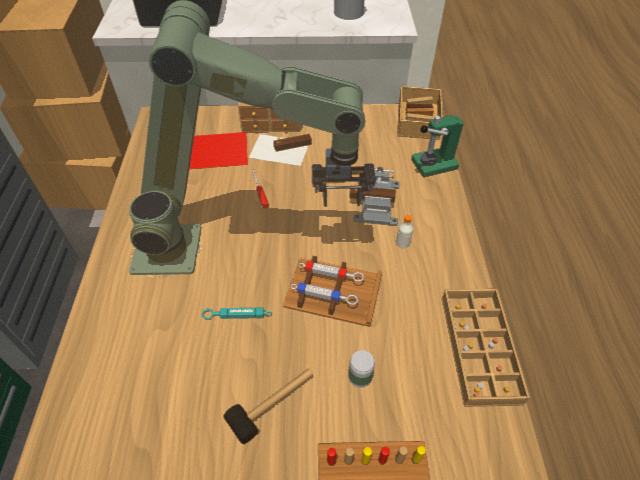

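The scene view shows the vise and bar at about (310,325), with the button near (327,303). The side view shows the rack at about (333,290), with the red gauge at (330,271) and the blue one at (325,293). The gripper hides part of the vise in the side view. I'll enlarge both.

```bash
python3 - <<'E'
from h import *
crop('d0',280,250,400,340,6); crop('s0',230,170,350,390,3); crop('s0',260,280,350,350,8); crop('d0',300,150,420,250,6)
E
```

```text
(no output)
```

View pics/d0_c280_250_6.png

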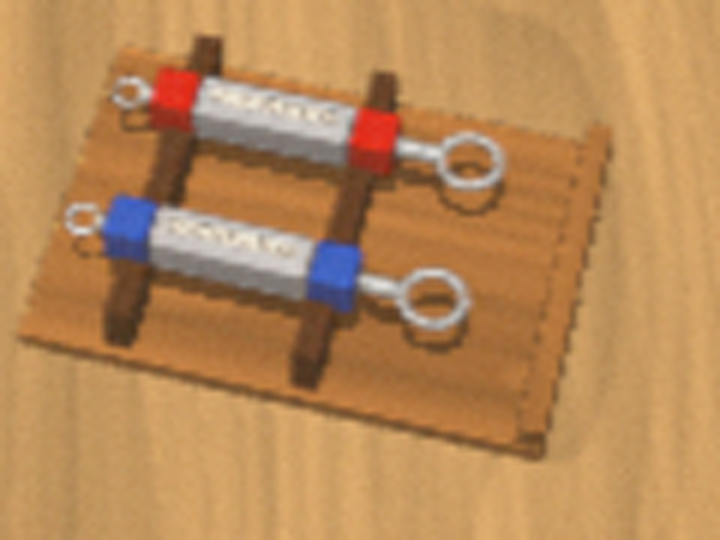

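View pics/s0_c260_280_8.png

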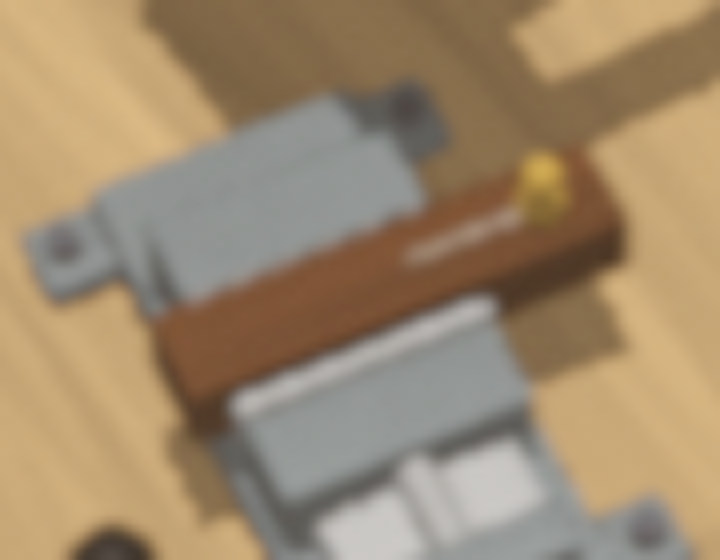

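View pics/d0_c300_150_6.png

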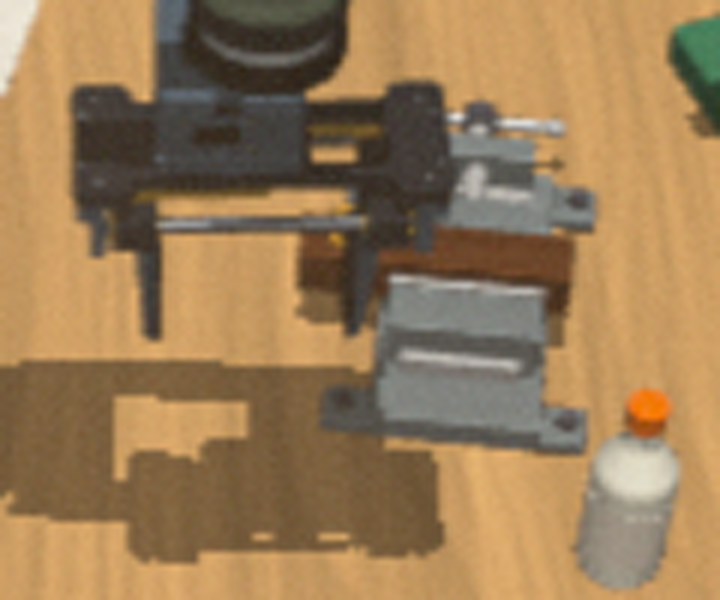

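```bash
python3 - <<'E'
from h import *
c=ld('s0');d=ld('d0')
def px(x,y,s,x0,y0): return (x+.5)/s-.5+x0,(y+.5)/s-.5+y0
for n,(x,y) in dict(redring=(470,160),redeye=(130,92),blring=(433,299),bleye=(84,219)).items():
    print(n,pt(d,*px(x,y,6,280,250),height=45))
for n,(x,y,h) in dict(bhead=(541,165,83),corner_tfr=(577,150,62),corner_tfl=(622,232,62),farR=(152,318,62),farL=(200,405,62)).items():
    u,v=px(x,y,8,260,280); print(n,pt(c,u,v,height=h),pt(c,u,v))
def cloud(c):
    v,u=np.mgrid[0:480,0:640]; K=c['mtx'];z=c['z_map']
    P=np.stack([(u-K[0,2])/K[0,0]*z,-(v-K[1,2])/K[1,1]*z,-z],-1); return P@c['world_from_camera'][:3,:3].T+c['world_from_camera'][:3,3]
for c_,nm in ((c,'s'),(d,'d')):
    P=cloud(c_); h=cv2.cvtColor(c_['pixels'],cv2.COLOR_RGB2HSV)
    for col,lo,hi in (('red',0,8),('blue',105,125)):
        m=(h[...,0]>=lo)&(h[...,0]<=hi)&(h[...,1]>150)&(P[...,2]>30)&(P[...,2]<80)&(P[...,0]>300)&(P[...,0]<700)
        Q=P[m]; print(nm,col,len(Q)); 
        if len(Q)<8: continue
        top=Q[Q[:,2]>np.percentile(Q[:,2],60)]
        print(np.percentile(Q,[5,50,95],axis=0).round(1).tolist())
        _,lab,cen=cv2.kmeans(Q[:,:2].astype(np.float32),2,None,(3,50,.1),5,0); 
        for k in (0,1): print(' k',(lab==k).sum(),Q[lab[:,0]==k].min(0).round(1),Q[lab[:,0]==k].max(0).round(1),Q[lab[:,0]==k].mean(0).round(1))
# vise cloud: bar top
P=cloud(c); m=(abs(P[...,2]-62)<4); h=cv2.cvtColor(c['pixels'],cv2.COLOR_RGB2HSV)
sub=np.zeros((480,640),bool); sub[280:350,260:350]=1
Q=P[m&sub&(h[...,1]>120)&(h[...,0]<15)]; print(len(Q))
r=cv2.minAreaRect(Q[:,:2].astype(np.float32)); print(r,Q[:,2].mean())
E
```

```text
redring [ 625.77308551 -152.51113061   45.        ]
redeye [ 451.16315296 -105.83121182   45.        ]
blring [ 601.47708142 -236.31519838   45.        ]
bleye [ 428.08132989 -185.34228497   45.        ]
bhead [641.89547294 206.51528305  83.        ] [641.69787224 206.24705728  82.51253854]
corner_tfr [619.94640889 196.87962012  62.        ] [619.72723541 196.59089471  61.47376333]
corner_tfl [626.70387127 231.93641932  62.        ] [624.42602625 229.05578401  56.45640865]
farR [772.08194113 171.94930819  62.        ] [771.33144906 170.47865654  59.41675187]
farL [776.6599644  208.41539076  62.        ] [774.95880876 205.2169044   56.06708825]
s red 134
[[411.0, -153.7, 33.5], [563.6, -128.3, 55.9], [584.5, 6.8, 63.6]]
 k 127 [ 461.2 -697.8   34. ] [636.4 -97.9  79.9] [ 530.  -134.1   54.7]
 k 7 [300.8 201.2  30.1] [317.8 259.6  32.7] [307.5 232.1  31.5]
s blue 34
[[447.8, -229.3, 53.8], [550.4, -215.8, 59.6], [558.3, -190.8, 64.6]]
 k 27 [ 542.4 -232.    50.2] [ 560.1 -207.4   64.6] [ 551.7 -219.    58.6]
 k 7 [ 446.8 -196.9   58.8] [ 457.5 -187.3   65.4] [ 450.3 -192.5   61.7]
d red 155
[[466.1, -311.9, 41.2], [564.5, -133.9, 56.4], [586.1, -106.7, 63.6]]
 k 147 [ 305.9 -159.5   30.6] [589.6 233.2  66.3] [ 526.3 -130.5   54.4]
 k 8 [ 524.3 -706.8   44.9] [ 663.9 -667.6   79.7] [ 591.2 -693.2   60.6]
d blue 77
[[444.9, -235.0, 54.9], [545.8, -215.3, 58.4], [560.7, -187.9, 63.2]]
 k 42 [ 542.3 -237.1   54.1] [ 563.8 -212.6   63.1] [ 553.1 -224.9   58.6]
 k 35 [ 441.9 -206.3   53.9] [ 460.  -181.4   65. ] [ 451.3 -195.5   58.8]
469
((698.7879028320312, 200.3134765625), (39.08903503417969, 158.15882873535156), 81.12264251708984) 62.07416697346697
```

jog_arm --pt "1 -0.08 -0.2 0 1" --pt "1 -0.08 -0.2 0 1" --pt "1 -0.08 -0.2 0 1" --pt "1 -0.08 -0.2 0 1" --pt "1 -0.08 -0.2 0 1" --pt "1 -0.08 -0.2 0 1" --pt "1 -0.08 -0.2 0 1" --pt "1 -0.08 -0.2 0 1" --pt "1 -0.08 -0.2 0 1" --pt "1 -0.08 -0.2 0 1" --squeeze 45

```text
time: 1.35
eef_pos: [526.5, -120.3, 213.5]
eef_rot: [[-0.768, 0.641, -0.001], [0.641, 0.768, 0.0], [0.001, -0.0, -1.0]]
contact_force: [0.7, -0.9, 0.3]
finger_gap: 91.2
```

jog_arm --pt "0.4 0 -0.1 -0.2 1" --pt "0.4 0 0 -0.3 1" --pt "0.4 0 0 -0.3 1" --pt "0.4 0 0 -0.3 1" --pt "0.4 0 0 0 1" --pt "0.4 0 0 0 0" --pt "0.4 0 0 0 0"

```text
time: 2.22
eef_pos: [527.1, -126.0, 148.1]
eef_rot: [[-0.966, 0.26, 0.0], [0.26, 0.966, 0.0], [-0.0, 0.0, -1.0]]
contact_force: [0.1, 0.3, -0.3]
finger_gap: 64.0
```

```bash
python3 - <<'E'
from h import *
s=st()
w=cap('wrist','w1');cap('scene','s1');cap('side','d1')
print(w['mtx'],w['tool_from_camera'])
np.savez('pics/w1pose.npz',p=s['eef_pos'],R=s['eef_rot'])
crop('d1',280,130,440,250,5)
E
```

```text
t 2.225 p [ 527.1 -126.   148.1] F [ 0.1  0.3 -0.3] gap 63.978436466745784
[[-0.966, 0.26, 0.0], [0.26, 0.966, 0.0], [-0.0, 0.0, -1.0]] [-0.256  0.319  1.742  0.     1.081 -1.564]
[[371.64829954   0.         317.89311648]
 [  0.         371.64829954 239.28961067]
 [  0.           0.           1.        ]] [[ 8.55664680e-04  9.63761038e-01  2.66765682e-01  7.49017347e+01]
 [ 9.99999322e-01 -6.13789503e-04 -9.90073719e-04  4.85500981e-03]
 [-7.90456500e-04  2.66766348e-01 -9.63760910e-01 -1.70636034e+02]
 [ 0.00000000e+00  0.00000000e+00  0.00000000e+00  1.00000000e+00]]
```

View pics/w1.png

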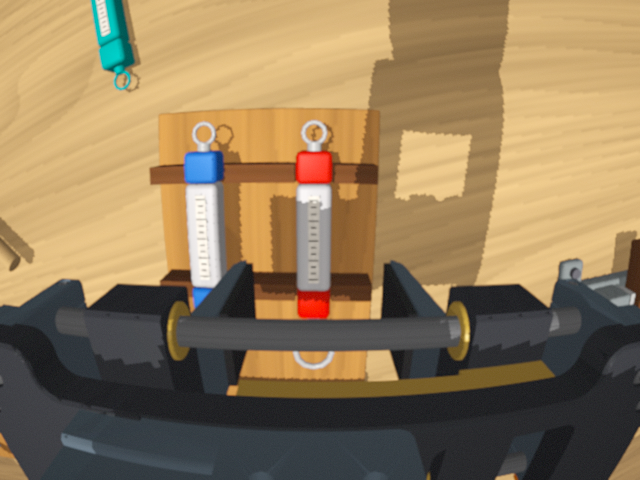

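View pics/d1_c280_130_5.png

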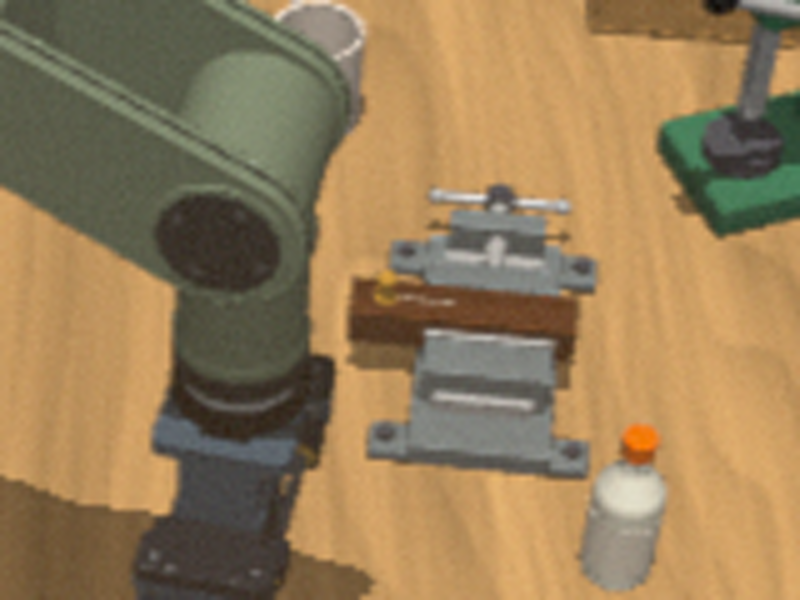

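View pics/d1.png

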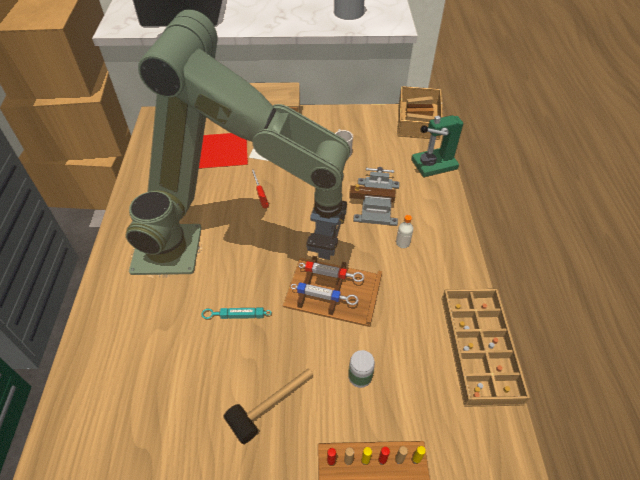

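The wrist view shows the red gauge upright in the picture between the fingers, with the eye at (315,133) and red ends at (315,166) and (314,303). The side crop now shows the button and the bar clear of the arm.

```bash
cat >> h.py <<'E'
def wpt(c,p,R,u,v,height):
    K=c['mtx'];T=c['tool_from_camera']; dx,dy=(u-K[0,2])/K[0,0],(v-K[1,2])/K[1,1]; th=np.hypot(dx,dy)
    k=np.sin(th)/th; ray=np.array([dx*k,-dy*k,-np.cos(th)])
    o=np.array(R)@T[:3,3]+p; r=np.array(R)@T[:3,:3]@ray
    return o+r*(height-o[2])/r[2]
def px(x,y,s,x0,y0): return (x+.5)/s-.5+x0,(y+.5)/s-.5+y0
E
python3 - <<'E'
from h import *
w=ld('w1');z=ld('w1pose');p,R=z['p'],z['R']
for n,(u,v,h) in dict(eye=(315,133,45),rearface_top=(315,151.5,58),midrearjunction=(314.5,183,58),frontjunction=(313.8,290,58)).items():
    a=wpt(w,p,R,u,v,h); print(n,a.round(1),'tool',(R.T@(a-p)).round(1))
d=ld('d1')
for n,(x,y,h) in dict(head=(386,281,83),fr_near=(349,316,62),fr_far=(355,279,62),bk_near=(577,333,62),bk_far=(578,300,62)).items():
    u,v=px(x,y,5,280,130); print(n,pt(d,u,v,height=h),pt(d,u,v))
crop('d1',340,175,410,215,11);crop('s1',260,280,350,350,8); crop('w1',260,110,370,370,3)
E
```

```text
eye [ 450.1 -107.2   45. ] tool [ 79.3  -1.9 103. ]
rearface_top [ 462.8 -110.6   58. ] tool [66.1 -1.8 90. ]
midrearjunction [ 484.2 -116.7   58. ] tool [43.8 -2.2 90. ]
frontjunction [ 562.4 -138.4   58. ] tool [-37.3  -2.8  90.1]
head [644.79559716 205.40345437  83.        ] [644.63606368 204.17708042  84.19618823]
fr_near [619.29242813 192.51798271  62.        ] [619.79377115 197.04528616  57.46072554]
fr_far [625.75435768 229.3240957   62.        ] [625.27107508 225.03278938  66.17779118]
bk_near [776.91459157 173.18628809  62.        ] [791.46019277 233.15912818   0.90960673]
bk_far [781.4646986  205.60293246  62.        ] [781.42984308 205.4576256   62.14415935]
```

View pics/d1_c340_175_11.png

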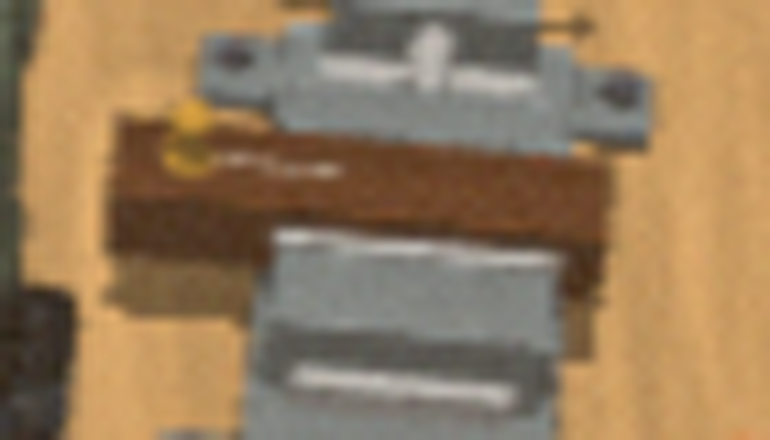

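View pics/s1_c260_280_8.png

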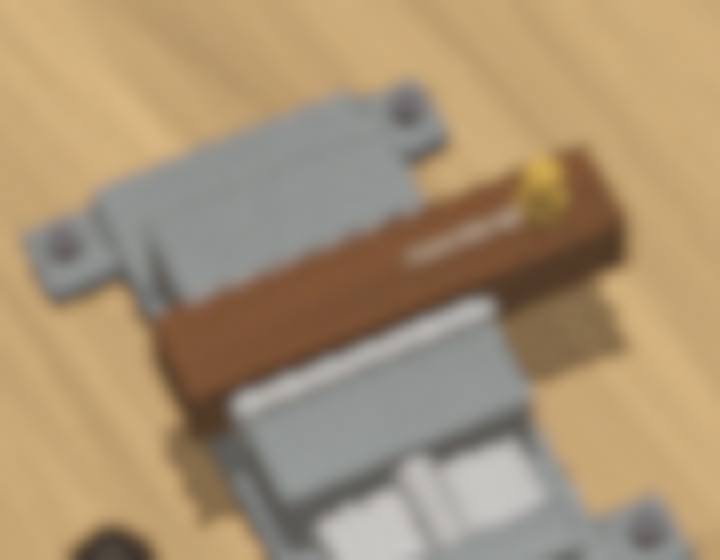

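View pics/w1_c260_110_3.png

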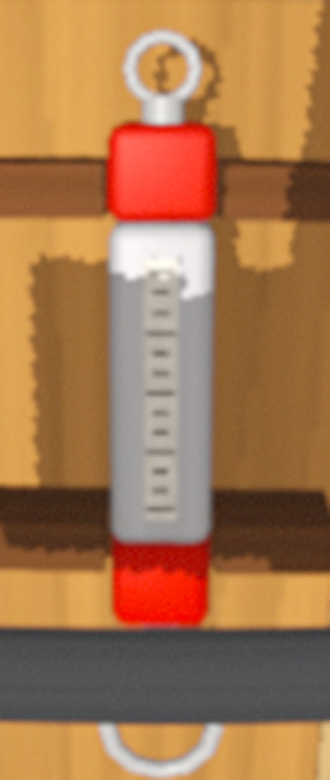

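jog_arm --pt "0.4 -0.06 -0.03 -0.5 -0.08" --pt "0.4 0 0 -0.5 0" --pt "0.4 0 0 -0.5 0" --pt "0.4 0 0 -0.35 0" --pt "0.4 0 0 -0.18 0" --pt "0.4 0 0 0 0" --pt "0.4 0 0 0 0"

```text
time: 3.25
eef_pos: [524.2, -128.0, 27.1]
eef_rot: [[-0.964, 0.266, 0.002], [0.266, 0.964, -0.0], [-0.002, 0.0, -1.0]]
contact_force: [-0.0, -0.2, -0.8]
finger_gap: 64.2
```

jog_arm --pt "-1 0 0 0 0" --pt "-1 0 0 0 0" --pt "-1 0 0 0 0" --pt "-1 0 0 0 0" --pt "-1 0 0 0 0" --pt "-1 0 0 0 0"

```text
time: 4.0
eef_pos: [523.4, -127.9, 26.3]
eef_rot: [[-0.964, 0.265, 0.0], [0.265, 0.964, -0.0], [-0.0, 0.0, -1.0]]
contact_force: [0.2, -1.6, 1.4]
finger_gap: 25.8
```

```bash
python3 - <<'E'
from h import *
s=st()
w=cap('wrist','w2')
np.savez('pics/w2pose.npz',p=s['eef_pos'],R=s['eef_rot'])
# button estimate from clusters of yellow in s1,d1
for f in ('s1','d1'):
    c=ld(f); h=cv2.cvtColor(c['pixels'],cv2.COLOR_RGB2HSV)
    if f=='s1': m0=(slice(285,320),slice(315,340))
    else: m0=(slice(178,195),slice(350,365))
    m=np.zeros((480,640),bool); m[m0]=1
    m&=(h[...,0]>18)&(h[...,0]<32)&(h[...,1]>130)&(h[...,2]>90)
    v,u=np.nonzero(m); print(f,len(u),u.min(),u.max(),v.min(),v.max(),u.mean(),v.mean())
    for a,b in zip(u,v): print((a,b,pt(c,a,b).round(0).tolist()),end=' ')
    print()
E
```

```text
t 4.0 p [ 523.4 -127.9   26.3] F [ 0.2 -1.6  1.4] gap 25.755664047507945
[[-0.964, 0.265, 0.0], [0.265, 0.964, -0.0], [-0.0, 0.0, -1.0]] [-0.261  0.453  1.895  0.     0.793 -1.563]
s1 29 325 329 300 306 327.2758620689655 302.7931034482759
(np.int64(326), np.int64(300), [644.0, 204.0, 82.0]) (np.int64(327), np.int64(300), [642.0, 206.0, 83.0]) (np.int64(328), np.int64(300), [640.0, 208.0, 84.0]) (np.int64(329), np.int64(300), [637.0, 208.0, 82.0]) (np.int64(325), np.int64(301), [649.0, 206.0, 84.0]) (np.int64(326), np.int64(301), [646.0, 207.0, 83.0]) (np.int64(327), np.int64(301), [644.0, 208.0, 83.0]) (np.int64(328), np.int64(301), [640.0, 208.0, 80.0]) (np.int64(329), np.int64(301), [639.0, 211.0, 83.0]) (np.int64(325), np.int64(302), [649.0, 207.0, 80.0]) (np.int64(326), np.int64(302), [648.0, 209.0, 83.0]) (np.int64(327), np.int64(302), [646.0, 211.0, 84.0]) (np.int64(328), np.int64(302), [644.0, 213.0, 85.0]) (np.int64(329), np.int64(302), [643.0, 216.0, 87.0]) (np.int64(326), np.int64(303), [649.0, 212.0, 82.0]) (np.int64(327), np.int64(303), [646.0, 212.0, 80.0]) (np.int64(328
[... 723 characters left out ...]
153846153845
(np.int64(357), np.int64(184), [646.0, 214.0, 84.0]) (np.int64(358), np.int64(184), [660.0, 292.0, 8.0]) (np.int64(356), np.int64(185), [642.0, 204.0, 88.0]) (np.int64(357), np.int64(185), [645.0, 207.0, 85.0]) (np.int64(358), np.int64(185), [650.0, 213.0, 79.0]) (np.int64(356), np.int64(186), [642.0, 207.0, 80.0]) (np.int64(357), np.int64(186), [645.0, 204.0, 84.0]) (np.int64(358), np.int64(186), [649.0, 204.0, 84.0]) (np.int64(357), np.int64(187), [646.0, 205.0, 77.0]) (np.int64(355), np.int64(189), [640.0, 213.0, 60.0]) (np.int64(356), np.int64(189), [643.0, 203.0, 70.0]) (np.int64(357), np.int64(189), [646.0, 204.0, 69.0]) (np.int64(358), np.int64(189), [650.0, 208.0, 65.0])
```

View pics/w2.png

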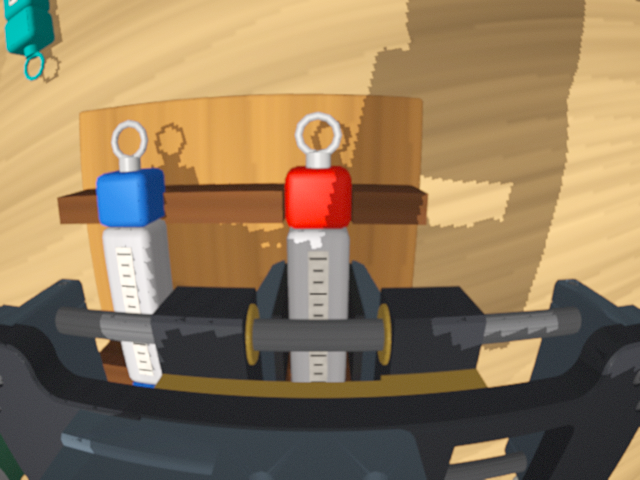

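jog_arm --pt "-1 0 0 0.2 0" --pt "-1 0 0 0.4 0" --pt "-1 0 0 0.4 0" --pt "-1 0 0 0.4 0" --pt "-1 0 0 0.4 0" --pt "-1 0 0.2 0.2 0" --pt "-1 0 0.4 0 0" --pt "-1 0 0.5 0 0" --pt "-1 0 0.5 0 0" --pt "-1 0 0.5 0 0"

```text
time: 5.3
eef_pos: [522.7, -0.1, 145.9]
eef_rot: [[-0.964, 0.265, -0.001], [0.265, 0.964, 0.001], [0.001, 0.0, -1.0]]
contact_force: [0.3, 0.1, -1.6]
finger_gap: 25.6
```

jog_arm --pt "-1 0 0.5 0 0" --pt "-1 0 0.5 0 0.2" --pt "-1 0 0.5 0 0.2" --pt "-1 0 0.5 0 0.2" --pt "-1 0 0.5 0 0.2" --pt "-1 0 0.5 0 0.2" --pt "-1 0 0.4 0 0.2" --pt "-1 0 0.2 0 0.08" --pt "-1 0 0 0 0" --pt "-1 0 0 0 0"

```text
time: 6.55
eef_pos: [523.1, 213.5, 146.0]
eef_rot: [[-0.988, 0.157, -0.001], [0.157, 0.988, -0.001], [0.0, -0.001, -1.0]]
contact_force: [0.2, -0.1, -2.3]
finger_gap: 25.9
```

```bash
python3 - <<'E'
from h import *
s=st()
w=cap('wrist','w3');cap('scene','s3');cap('side','d3')
np.savez('pics/w3pose.npz',p=s['eef_pos'],R=s['eef_rot'])
crop('s3',280,250,400,350,6);crop('d3',280,110,400,210,6)
E
```

```text
t 6.55 p [523.1 213.5 146. ] F [ 0.2 -0.1 -2.3] gap 25.856187318442444
[[-0.988, 0.157, -0.001], [0.157, 0.988, -0.001], [0.0, -0.001, -1.0]] [ 0.367  0.356  1.691 -0.     1.096 -1.046]
```

View pics/w3.png

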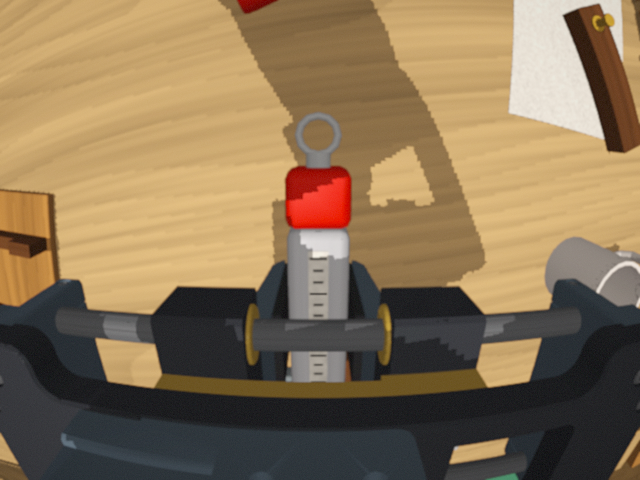

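View pics/s3_c280_250_6.png

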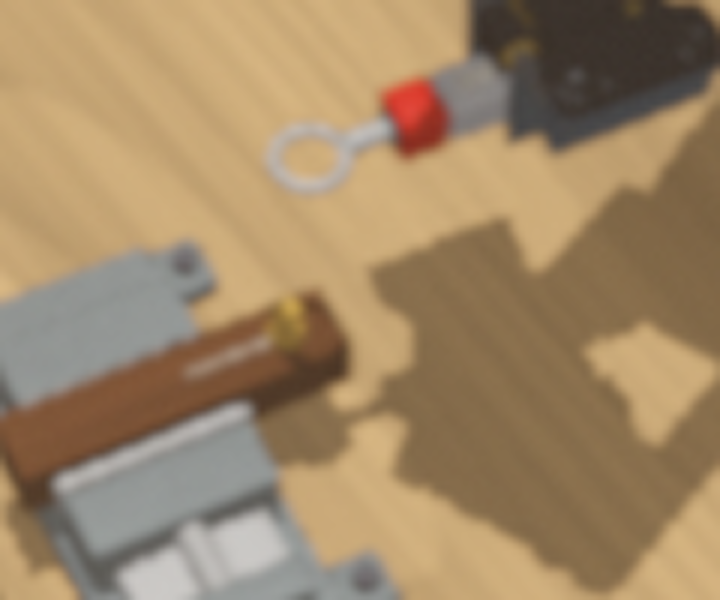

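View pics/d3_c280_110_6.png

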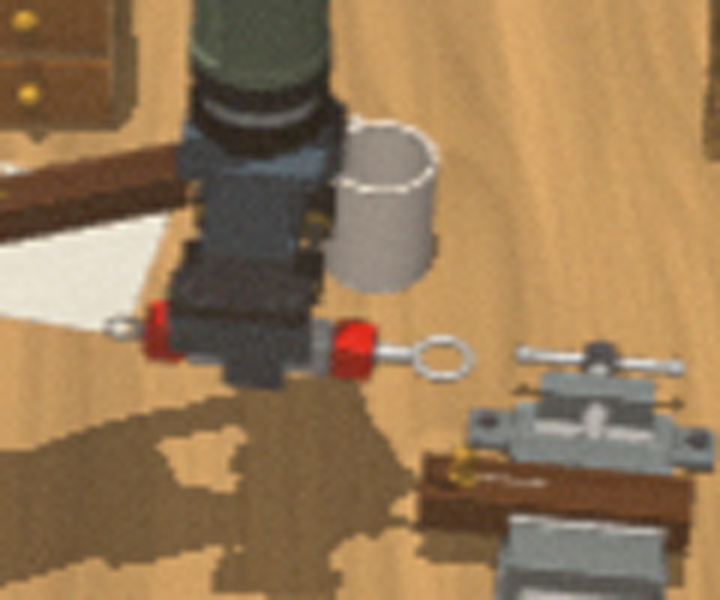

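```bash
python3 - <<'E'
from h import *
z=ld('w3pose');p,R=z['p'],z['R']; u=-R[:,0]
print('pred ring',p+103*u+[0,0,19])
w=ld('w3')
a=wpt(w,p,R,318,133.5,p[2]+19); print('eye tool',R.T@(a-p))
w=ld('w2');z2=ld('w2pose'); a=wpt(w,z2['p'],z2['R'],318.5,133,45); print('eye tool w2',z2['R'].T@(a-z2['p']))
s=ld('s3');d=ld('d3')
print('ring s',pt(s,*px(309,158,6,280,250),height=165),'d',pt(d,*px(443,359,6,280,110),height=165))
# rod/ring: triangulate
def ray(c,u,v):
    K=c['mtx'];T=c['world_from_camera']; r=T[:3,:3]@np.array([(u-K[0,2])/K[0,0],-(v-K[1,2])/K[1,1],-1]); return T[:3,3],r/np.linalg.norm(r)
def tri(a,b):
    A=0;B=0
    for o,r in (a,b):
        M=np.eye(3)-np.outer(r,r); A=A+M;B=B+M@o
    return np.linalg.solve(A,B)
print('tri ring',tri(ray(s,*px(309,158,6,280,250)),ray(d,*px(443,359,6,280,110))))
print('button head s',pt(s,*px(290,306,6,280,250),height=83),'d',pt(d,*px(462,460,6,280,110),height=83))
print('tri head',tri(ray(s,*px(290,306,6,280,250)),ray(d,*px(462,460,6,280,110))))
for n,cc,f in (('s',s,'s'),('d',d,'d')): pass
crop('s3',310,285,345,320,16);crop('d3',345,180,375,200,24)
E
```

```text
pred ring [624.85745561 197.34460109 164.97775249]
eye tool [ 77.10688127   0.13337809 -18.96272333]
eye tool w2 [ 77.32698974   0.36925805 -18.74507761]
ring s [624.24658565 196.72653546 165.        ] d [627.94943822 199.59537698 165.        ]
tri ring [626.54298421 197.84752242 167.24277766]
button head s [641.03933408 208.6266778   83.        ] d [643.88692565 203.18716236  83.        ]
tri head [642.24755701 206.83429913  80.55454151]
```

View pics/s3_c310_285_16.png

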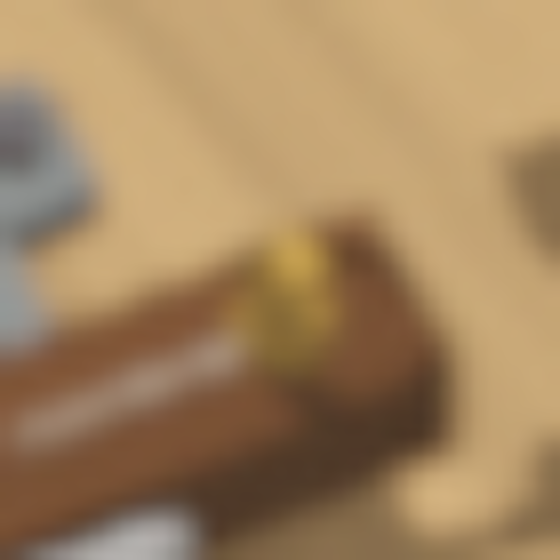

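View pics/d3_c345_180_24.png

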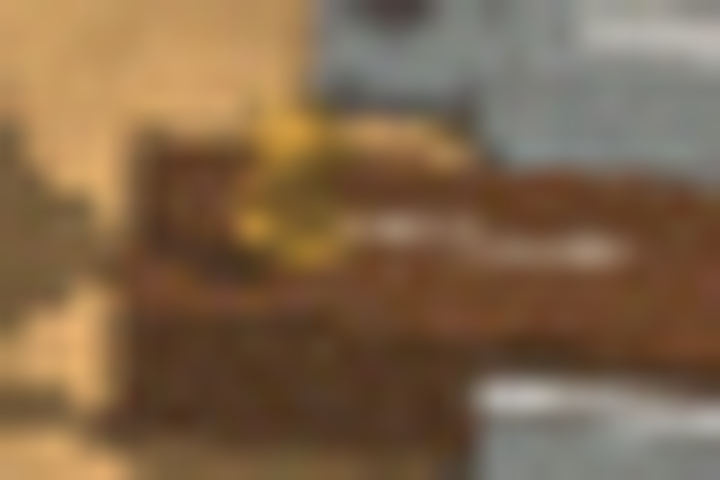

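```bash
python3 - <<'E'
from h import *
s=ld('s3');d=ld('d3')
print(pt(s,*px(302,262,16,310,285),height=81),pt(s,*px(290,340,16,310,285),height=63))
print(pt(d,*px(292,132,24,345,180),height=81),pt(d,*px(290,225,24,345,180),height=63))
E
```

```text
[639.75635889 209.09588071  81.        ] [643.05963725 210.79499587  63.        ]
[644.93813266 211.33521141  81.        ] [645.69722944 210.40706031  63.        ]
```

jog_arm --pt "-1 0.15 0.1 -0.1 0" --pt "-1 0.16 0.08 -0.2 0" --pt "-1 0 0 -0.3 0" --pt "-1 0 0 -0.3 0" --pt "-1 0 0 -0.18 0" --pt "-1 0 0 0 0" --pt "-1 0 0 0 0"

```text
time: 7.58
eef_pos: [542.6, 225.2, 81.8]
eef_rot: [[-0.988, 0.156, 0.001], [0.156, 0.988, 0.0], [-0.001, 0.001, -1.0]]
contact_force: [-0.2, -0.3, -1.5]
finger_gap: 25.9
```

```bash
python3 - <<'E'
from h import *
s=st()
cap('scene','s4');cap('side','d4')
crop('s4',300,270,360,320,12);crop('d4',335,165,385,205,14)
E
```

```text
t 7.575 p [542.6 225.2  81.8] F [-0.2 -0.3 -1.5] gap 25.893852093629597
[[-0.988, 0.156, 0.001], [0.156, 0.988, 0.0], [-0.001, 0.001, -1.0]] [ 0.374  0.449  1.721  0.     0.97  -1.04 ]
```

View pics/s4_c300_270_12.png

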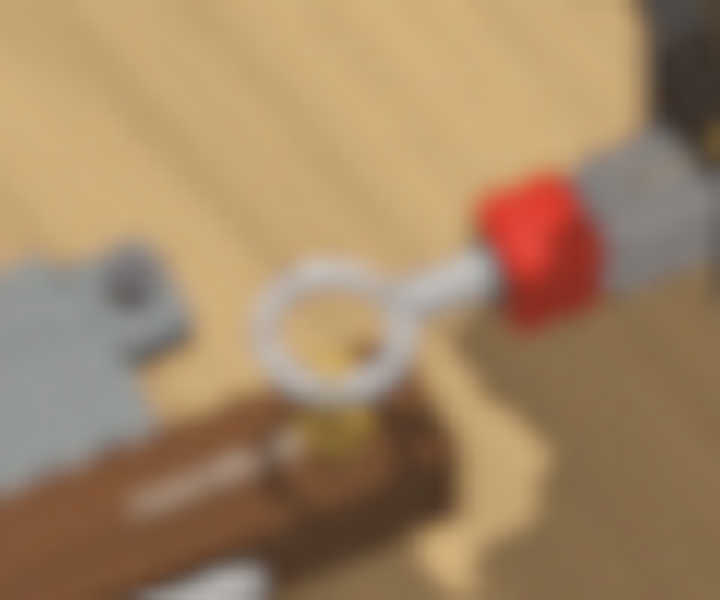

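View pics/d4_c335_165_14.png

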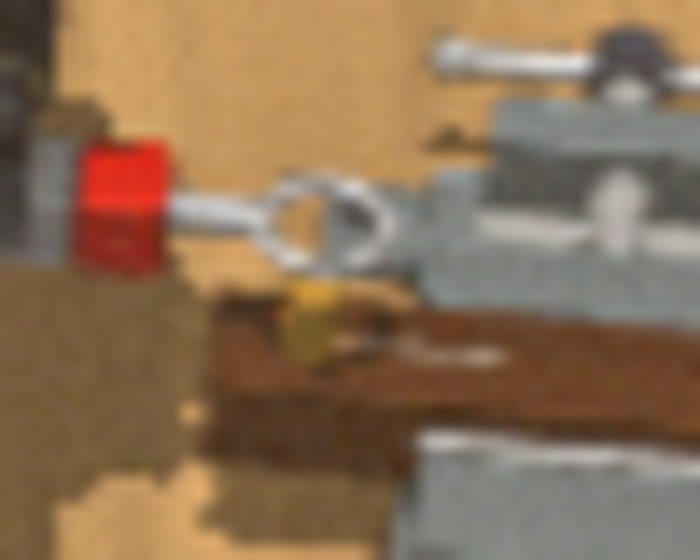

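```bash
python3 - <<'E'
from h import *
s=ld('s4');d=ld('d4')
print('ring',pt(s,*px(337,332,12,300,270),height=100.8),pt(d,*px(322,222,14,335,165),height=100.8))
E
```

```text
ring [642.79556569 209.34111058 100.8       ] [646.82269107 213.78821676 100.8       ]
```

jog_arm --pt "-1 -0.025 -0.02 0 0" --pt "-1 0 0 0 0" --pt "-1 0 0 -0.1 0" --pt "-1 0 0 -0.1 0" --pt "-1 0 0 -0.1 0" --pt "-1 0 0 -0.1 0" --pt "-1 0 0 -0.1 0" --pt "-1 0 0 0 0" --pt "-1 0 0 0 0"

```text
time: 8.8
eef_pos: [540.7, 223.9, 51.5]
eef_rot: [[-0.988, 0.156, 0.0], [0.156, 0.988, 0.0], [-0.0, 0.0, -1.0]]
contact_force: [-0.5, 0.4, -2.2]
finger_gap: 25.8
```

```bash
python3 - <<'E'
from h import *
s=st()
cap('scene','s5');cap('side','d5')
crop('s5',300,270,360,320,12);crop('d5',335,165,385,205,14)
E
```

```text
t 8.8 p [540.7 223.9  51.5] F [-0.5  0.4 -2.2] gap 25.750256554663952
[[-0.988, 0.156, 0.0], [0.156, 0.988, 0.0], [-0.0, 0.0, -1.0]] [ 0.373  0.48   1.759  0.     0.902 -1.041]
```

View pics/s5_c300_270_12.png

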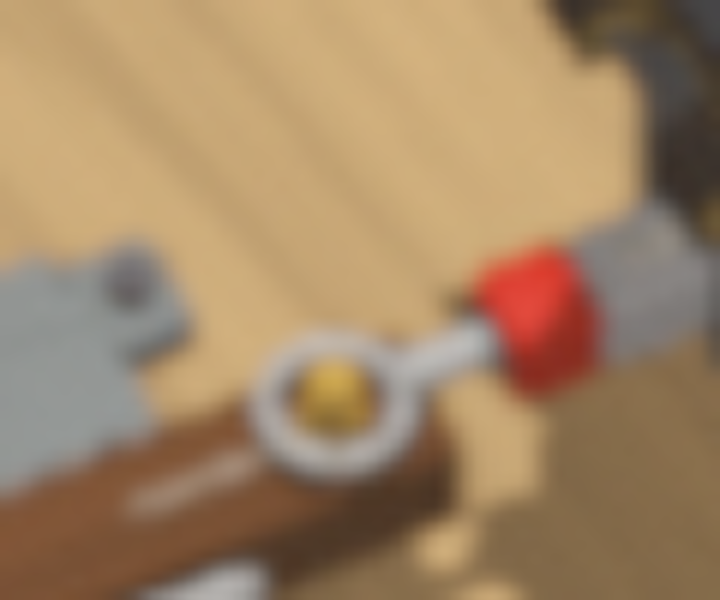

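View pics/d5_c335_165_14.png

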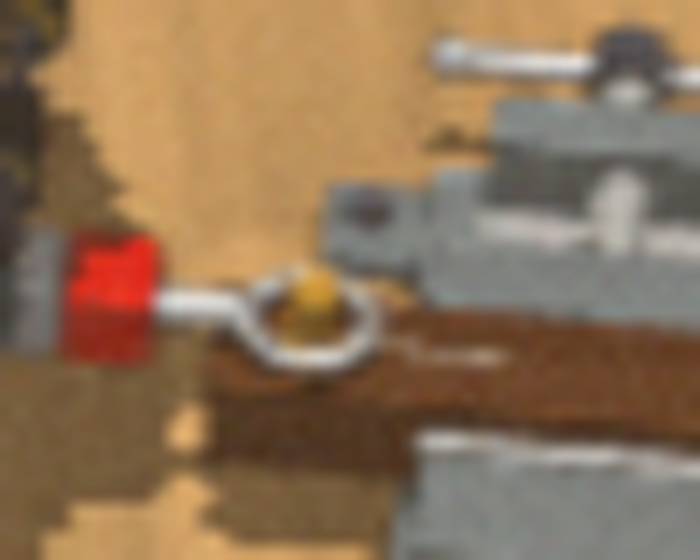

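Both views show the head standing up through the ring, at (335,398) in the scene crop and (315,292) in the side crop, with the rod still in. Next I'll pull part of the way.

jog_arm --pt "-1 -0.066 0.0105 0 0" --pt "-1 -0.066 0.0105 0 0" --pt "-1 -0.066 0.0105 0 0" --pt "-1 -0.066 0.0105 0 0" --pt "-1 -0.066 0.0105 0 0" --pt "-1 -0.066 0.0105 0 0" --pt "-1 -0.066 0.0105 0 0" --pt "-1 0 0 0 0" --pt "-1 0 0 0 0" --squeeze 50

```text
time: 10.02
eef_pos: [514.0, 228.2, 51.6]
eef_rot: [[-0.988, 0.156, 0.003], [0.156, 0.988, 0.0], [-0.003, 0.001, -1.0]]
contact_force: [6.2, -1.8, -4.0]
finger_gap: 25.8
```

```bash
python3 - <<'E'
from h import *
s=st()
cap('scene','s6');cap('side','d6')
crop('s6',300,260,370,315,11);crop('d6',320,165,375,205,14)
E
```

```text
t 10.025 p [514.  228.2  51.6] F [ 6.2 -1.8 -4. ] gap 25.83665806499592
[[-0.988, 0.156, 0.003], [0.156, 0.988, 0.0], [-0.003, 0.001, -1.0]] [ 3.980e-01  4.490e-01  1.816e+00 -1.000e-03  8.740e-01 -1.015e+00]
```

View pics/s6_c300_260_11.png

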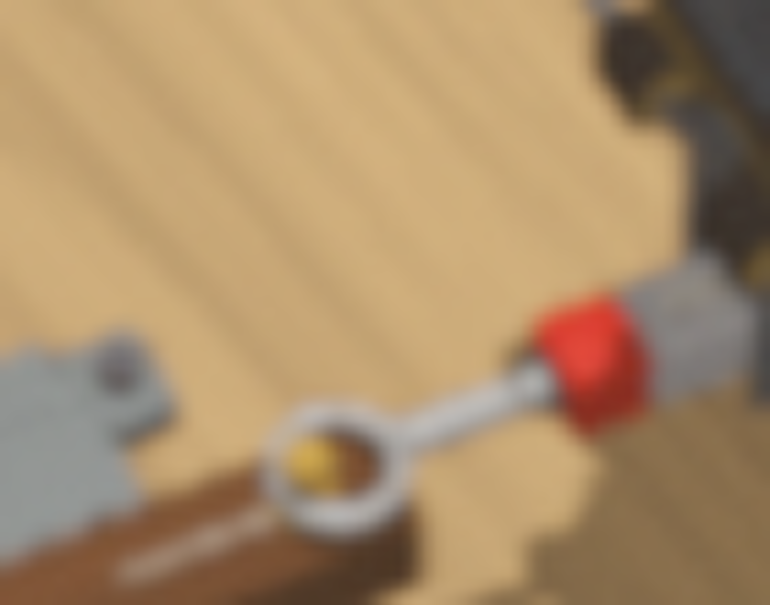

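View pics/d6_c320_165_14.png

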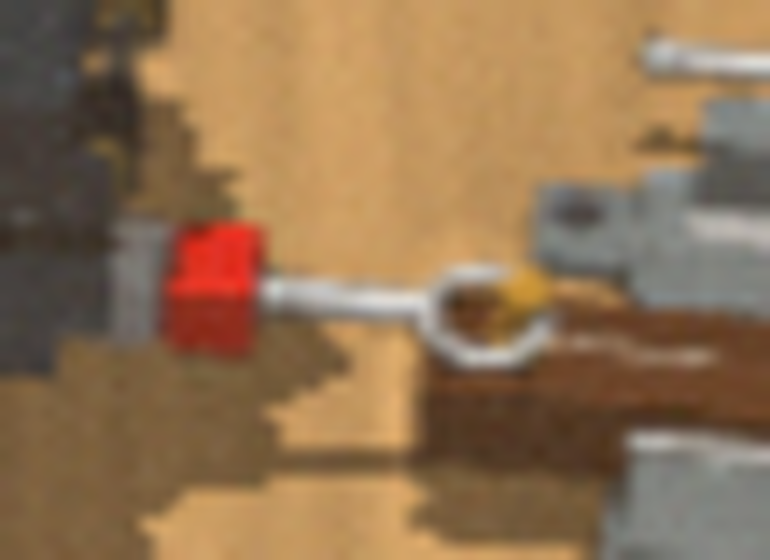

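jog_arm --pt "-1 -0.06 0.0095 0 0" --pt "-1 -0.06 0.0095 0 0" --pt "-1 -0.06 0.0095 0 0" --pt "-1 -0.06 0.0095 0 0" --pt "-1 -0.05 0.008 0 0" --pt "-1 -0.03 0.005 0 0" --pt "-1 0 0 0 0" --pt "-1 0 0 0 0" --pt "-1 0 0 0 0"

```text
time: 11.25
eef_pos: [496.6, 231.2, 51.7]
eef_rot: [[-0.988, 0.157, 0.006], [0.157, 0.988, 0.001], [-0.006, 0.002, -1.0]]
contact_force: [11.7, -3.4, -6.2]
finger_gap: 25.7
```

```bash
python3 - <<'E'
from h import *
s=st()
cap('scene','s7');cap('side','d7')
crop('s7',310,260,380,310,11);crop('d7',320,170,370,200,16)
for i in range(6): print(ctrl.capture('wrist') is None, np.round(ctrl.sense()['contact_force'],1),np.round(ctrl.sense()['eef_pos'],1))
E
```

```text
t 11.25 p [496.6 231.2  51.7] F [11.7 -3.4 -6.2] gap 25.747501510590233
[[-0.988, 0.157, 0.006], [0.157, 0.988, 0.001], [-0.006, 0.002, -1.0]] [ 0.416  0.429  1.853 -0.002  0.854 -0.996]
False [11.6 -3.1 -6.4] [496.6 231.2  51.6]
False [10.6 -3.  -6.8] [496.6 231.2  51.7]
False [10.5 -3.4 -5.7] [496.6 231.2  51.6]
False [11.  -3.5 -6.3] [496.6 231.2  51.6]
False [11.8 -3.5 -5.9] [496.6 231.2  51.7]
False [11.8 -2.6 -6.5] [496.6 231.2  51.7]
```

View pics/s7_c310_260_11.png

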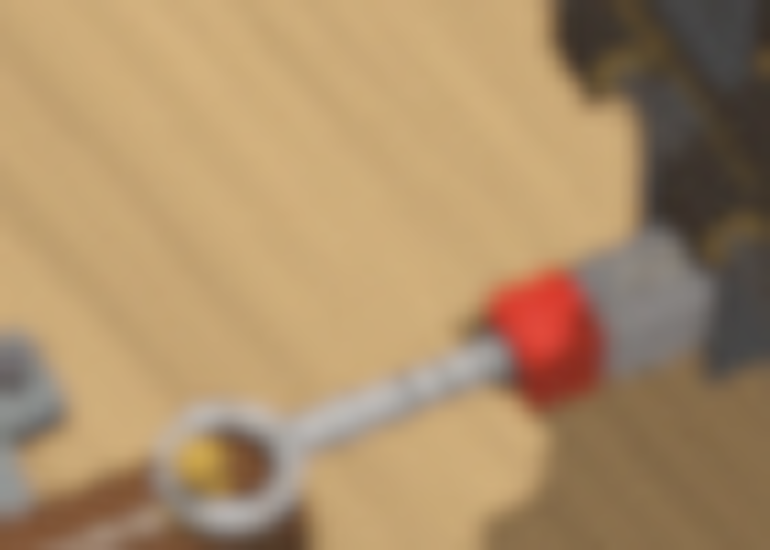

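View pics/d7_c320_170_16.png

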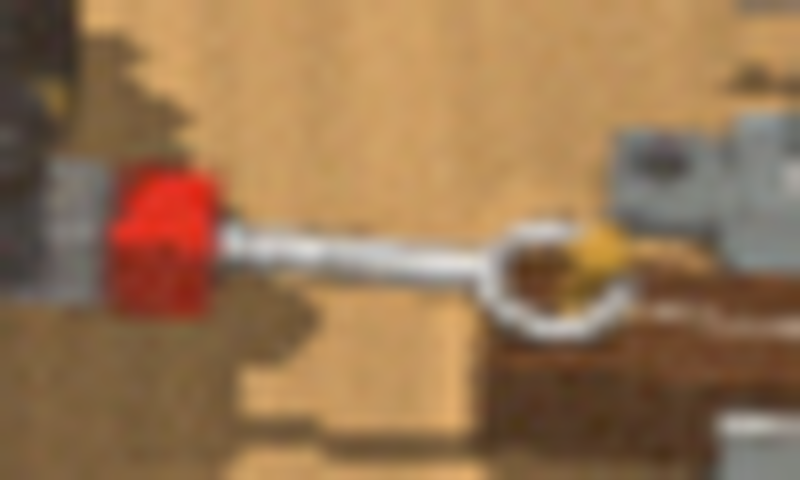

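```bash
python3 - <<'E'
from h import *
s=ctrl.sense();p,R=s['eef_pos'],s['eef_rot']
cap('wrist','w8')
a=cv2.imread('pics/w3.png')[90:250,250:390];b=cv2.imread('pics/w8.png')[90:250,250:390]
cv2.imwrite('pics/w38.png',cv2.resize(np.hstack([a,b]),None,fx=2.8,fy=2.8))
S=ld('s7');D=ld('d7')
def pr(c,P):
    T=np.linalg.inv(c['world_from_camera']);q=T[:3,:3]@P+T[:3,3];K=c['mtx'];return np.array([K[0,0]*q[0]/-q[2]+K[0,2],-K[1,1]*q[1]/-q[2]+K[1,2]])
u=-R[:,0];c0=p+np.array([0,0,19.])-1.2*u
for ext in (0.030,.035,.04): 
    for nm,c,x0,y0,sc in (('s',S,310,260,11),('d',D,320,170,16)):
        print(ext,nm,'ring',((pr(c,c0+u*(103+ext*1000))-[x0,y0]+.5)*sc-.5).round(0),'mouth',((pr(c,c0+u*65)-[x0,y0]+.5)*sc-.5).round(0))
E
```

```text
0.03 s ring [254. 456.] mouth [503. 357.]
0.03 d ring [509. 283.] mouth [201. 254.]
0.035 s ring [236. 464.] mouth [503. 357.]
0.035 d ring [532. 285.] mouth [201. 254.]
0.04 s ring [217. 471.] mouth [503. 357.]
0.04 d ring [555. 287.] mouth [201. 254.]
```

View pics/w38.png

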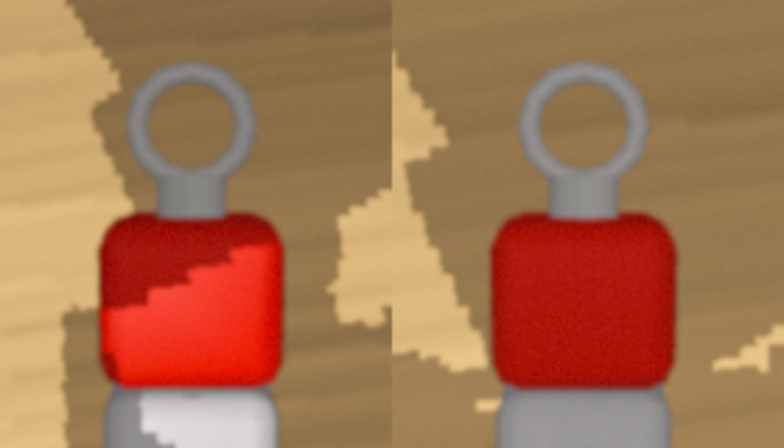

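The eye at the rear hasn't moved in the wrist view, so the grip hasn't slipped. Force and geometry both put the rod about 35–36 mm out. I'll pull 4 mm further, to the middle of the band.

jog_arm --pt "-1 -0.033 0.005 0 0" --pt "-1 -0.033 0.005 0 0" --pt "-1 0 0 0 0" --pt "-1 0 0 0 0" --pt "-1 0 0 0 0"

```text
time: 12.32
eef_pos: [493.0, 231.8, 51.7]
eef_rot: [[-0.988, 0.157, 0.007], [0.157, 0.988, 0.001], [-0.006, 0.002, -1.0]]
contact_force: [10.9, -3.7, -7.5]
finger_gap: 25.7
```

```bash
python3 - <<'E'
from h import *
s=st()
F=[]
for i in range(8):
    ctrl.capture('side'); F.append(ctrl.sense()['contact_force'])
print(np.mean(F,0),np.std(F,0))
cap('scene','s9');cap('side','d9');cap('wrist','w9')
crop('s9',330,275,370,305,20);crop('d9',320,172,360,196,20)
E
```

```text
t 12.325 p [493.  231.8  51.7] F [10.9 -3.7 -7.5] gap 25.711940802732688
[[-0.988, 0.157, 0.007], [0.157, 0.988, 0.001], [-0.006, 0.002, -1.0]] [ 0.42   0.425  1.86  -0.003  0.85  -0.992]
[12.44211189 -3.57638423 -7.03944253] [0.36580501 0.61777852 0.40166036]
```

View pics/s9_c330_275_20.png

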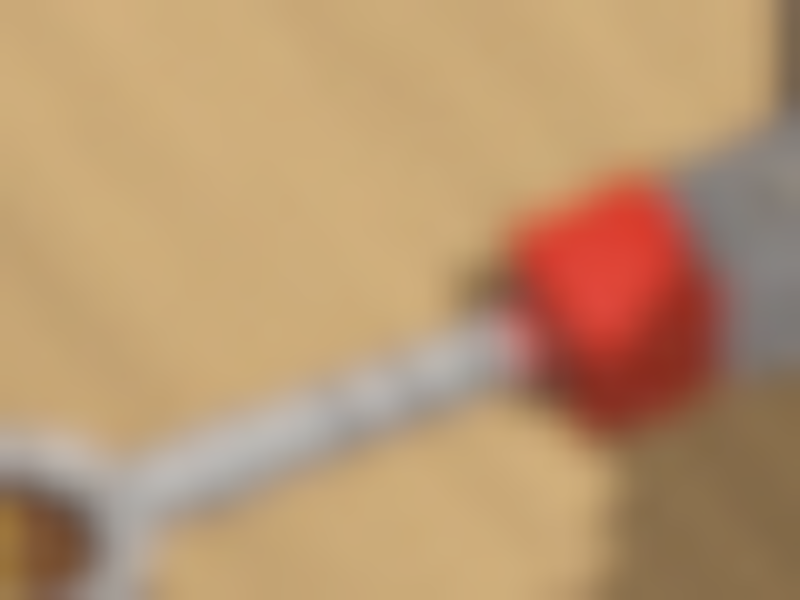

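View pics/d9_c320_172_20.png

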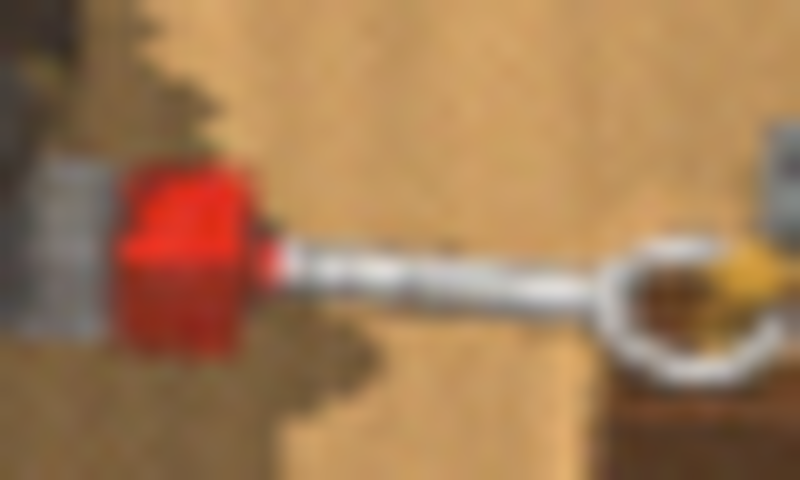

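The red band shows at the mouth in both views, about 4–5 mm of it, at (265,262) in the side crop and (520,340) in the scene crop. The axial force of about 12.9 N puts the rod about 39.5 mm out. I'll hold for a moment to check it stays steady.

jog_arm --pt "-1 0 0 0 0" --pt "-1 0 0 0 0" --pt "-1 0 0 0 0" --pt "-1 0 0 0 0" --pt "-1 0 0 0 0" --pt "-1 0 0 0 0" --pt "-1 0 0 0 0" --pt "-1 0 0 0 0"

```text
time: 13.88
eef_pos: [493.0, 231.8, 51.7]
eef_rot: [[-0.988, 0.157, 0.007], [0.157, 0.988, 0.001], [-0.006, 0.002, -1.0]]
contact_force: [12.7, -3.3, -7.3]
finger_gap: 25.5
```

```bash
python3 - <<'E'
from h import *
st(); cap('side','d10'); crop('d10',320,172,360,196,20)
E
```

```text
t 13.875 p [493.  231.8  51.7] F [12.7 -3.3 -7.3] gap 25.48506922356915
[[-0.988, 0.157, 0.007], [0.157, 0.988, 0.001], [-0.006, 0.002, -1.0]] [ 0.42   0.425  1.86  -0.003  0.85  -0.992]
```

View pics/d10_c320_172_20.png

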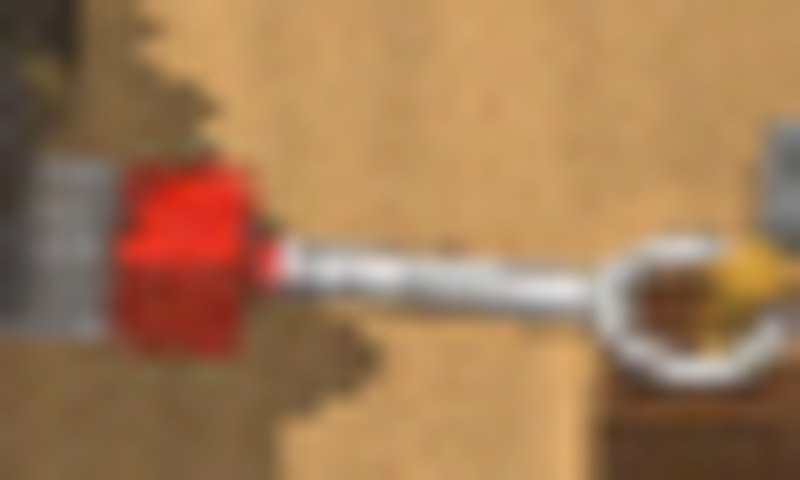

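The picture hasn't changed and half the band is still out at the mouth, so I'm handing in.

```bash
python3 -c "
from bench import ctrl
print(ctrl.sign_off())"
```

```text
the job is handed in; nothing more can be done
None
```

The proof-pull is done and handed in at about 14 s, with the arm still holding the red gauge at the pull. I took it off the rack, lowered its ring over the button with the rod still in, and pulled it straight out in line with the bar, about 9° off the robot's x axis.

- **Pull:** about half of the red band shows at the barrel's mouth in both the side and scene views. The pull along the gauge measured about 12.9 N, which puts the rod about 39.5 mm out, against the 35–45 mm wanted.
- **Hold:** over a further second or so, the pose, the force and the side picture stayed the same. An earlier wrist picture, taken about 4 mm before the final pull, showed no slip in the grip.
- **Off-line forces:** the wrist also read about 7 N downward, of which roughly 2 N is the gauge's weight, and about 1.5 N sideways. I put the rest down to the ring rubbing on the button's neck as the nose tipped up by about 0.4°, but I did not confirm it.
- **Other items:** I did not move the blue gauge or anything else on the bench, though I did not check the rest of the bench afterwards.

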